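Trip-test the high-level float and reset the pump controller

TASK

Before the filter tank is filled, test its high-level cutoff: with closed fingertips push the orange float gently down to its stop, keep it there for a second and let it spring back up. Then press the green reset button on the white control box gently all the way in, let it come back up and draw away. Leave the blue float, the red and black buttons and everything lying about as they are, and lift nothing.

Things in the scene. Friction and masses are not known exactly. Their poses are not given: they have to be found in the camera images.
- tank: clear open tank with a white floor, empty, fixed to the bench: 200 mm (x) by 240 mm (y), 80 mm high, wall 4 mm. Origin in the middle of its underside. Two float switches are clipped to its far (+x) rim, 110 mm apart; which one is on which side varies. Tank and control box may change sides of the bench
- float_orange_top (a point): middle of the upper face of the orange float, a disc 44 mm across and 28 mm thick on the end of a steel arm that reaches 85 mm from its hinge towards the robot side (-x) of the tank. At rest the arm rises 0.2 rad and this point stands about 131 mm above the table
- float_orange (a joint): orange float switch, rad: 0 at rest (arm up), 0.4 pushed fully down against its stop, which lowers the float's top by about 33 mm, almost straight down (it drifts some 5 mm away from the hinge). A light spring brings it back up: about 1 N at the start, 2.8 N at the stop; the switch trips at about 0.28 rad, some 23 mm down
- float_orange_base: white clip of the orange float switch on the tank's far rim, fixed. Origin at table height below the clip; its -x axis points along the float arm, seen from above; the hinge is 13 mm towards -x and 100 mm up. Clip top at 114 mm
- float_blue_top (a point): middle of the upper face of the blue float, a disc 44 mm across and 28 mm thick on the end of a steel arm that reaches 85 mm from its hinge towards the robot side (-x) of the tank. At rest the arm rises 0.2 rad and this point stands about 131 mm above the table
- float_blue (a joint): blue float switch, same as the orange one; leave alone
- control_box: white enclosure fixed to the bench: 200 mm (x) by 280 mm (y), lid top 90 mm above the table. Origin in the middle of its underside. Three buttons stand in a row along its y axis on the robot's half of the lid, 85 mm apart; their order varies. A black power adapter lies on the far half of the lid
- button_green_top (a point): push button on the control box: a green round cap 32 mm across in a grey housing. This point is the middle of the cap's top face, 113 mm above the table when up
- button_green (a joint): green button, m: 0 up, 0.007 fully pressed; its spring takes about 4 N fully down and brings it back up; it makes contact at about 0.0045
- button_green_base: grey housing of the green button, fixed on the lid; origin in the middle of its underside, 90 mm above the table
- button_red_top (a point): push button on the control box: a red round cap 32 mm across in a grey housing. This point is the middle of the cap's top face; leave alone
- button_red (a joint): red button, same travel; leave alone
- button_black_top (a point): push button on the control box: a black round cap 32 mm across in a grey housing. This point is the middle of the cap's top face; leave alone
- button_black (a joint): black button, same travel; leave alone
- adapter_green: black power adapter with a green label, 55 x 85 x 34 mm with two steel pins at its +y end, loose on the far half of the control box lid; origin in the middle of its underside
- adapter_grey: black power adapter with a grey label, 55 x 85 x 34 mm, loose on the bench beyond the work; origin in the middle of its underside
- water_bottle: clear bottle with a blue cap, 68 mm across, 200 mm tall, standing loose beyond the work; origin in the middle of its underside, z axis up
- media_jar: amber glass jar with a white cap, 60 mm across, 70 mm tall, standing loose on the robot's side of the work; origin in the middle of its underside, z axis up
- screwdriver: screwdriver lying loose on the bench on the robot's side, handle to its -x
There are look-alikes about, which are no part of the job. There is more than one size of the water_bottle; the job needs the largest.

How it is judged (in metres and radians):
On the way, in this order (a step that is already met when the one before it is completed fails the run):
1. the orange float is pushed down and kept there (value of joint float_orange above 0.28 rad), for 0.5 s.
2. the orange float has sprung back up (value of joint float_orange below 0.06 rad), for 0.1 s.
3. the green button is pressed in (value of joint button_green above 0.0045 m), for 0.05 s.
At the end, for the whole second after the job is handed in: Both floats are back up (joint below 0.06 rad), all three buttons are up (within 1.5 mm), and both adapters, bottle, jar and screwdriver are at rest within 20 mm of where they were, bottle and jar upright (value of joint each of float_orange, float_blue below 0.06 rad and value of joint each of button_green, button_red, button_black below 0.0015 m and distance of each of adapter_green, adapter_grey, water_bottle, media_jar, screwdriver from where it was at the start of the episode below 0.02 m and linear speed of each of adapter_green, adapter_grey, water_bottle, media_jar, screwdriver below 0.02 m/s and angle between each of water_bottle, media_jar's own z axis and vertical below 0.15 rad); the robot touches nothing.
It fails at once if the blue float is pushed down by more than 0.1 rad (value of joint float_blue above 0.1 rad).
It fails at once if the red or black button is pressed by more than 2.5 mm (value of joint any of button_red, button_black above 0.0025 m).
It fails at once if the orange float switch or the green button is pushed harder than 30 N (contact force between the arm and float_orange_base above 30 N or contact force between the arm and button_green_base above 30 N).
It fails at once if an adapter, the bottle, the jar or the screwdriver is pushed, lifted or carried more than 20 mm from its place (distance of any of adapter_green, adapter_grey, water_bottle, media_jar, screwdriver from where it was at the start of the episode above 0.02 m).
It also fails if it takes over 58 s, if anything falls off the work surface, if the arm or the gripper's body presses on something with over 40 N, if the wrist force passes 120 N, or if a joint passes its speed limit or range.

ROBOT

A 6-joint arm with a two-finger parallel gripper is mounted at the origin on the work surface. World frame = base frame: x ahead of the robot, y to its left, z up, the work surface at z = 0. Lengths are in mm, angles in rad, forces in N, time in s.
With the tool pointing down it reaches from about 350 to 775 mm from the base axis. Payload 7.3 kg.
Tool frame: the origin (TCP) lies at the very end of the fingers, on their centre line; the grasp point (between the pads) lies 19 mm behind it; z points along the fingers, y is the line along which they close (so a half turn about z gives the same grasp; the last joint's range is limited). The gripper opens to 92 mm and grips with 3 to 60 N. Pads are 19 mm wide; open, the fingers measure 130 mm over their backs; the gripper's body (75 mm by 190 mm) begins 47 mm behind the grasp point.
Start: joints at [-1.283, 0.342, 1.524, -0, 1.275, -0.146], TCP at [220.693, -476.384, 205.341] pointing down, gripper open.
Joint ranges: [-2.53, 2.53], [-0.77, 2.02], [0.04, 2.7], [-1, 4.14], [0.28, 2.66], [-3.11, 3.11]. Speed limits (rad/s): [2.57, 2.57, 3.14, 3.14, 3.14, 3.14].

INTERFACE

Orientations are given as [roll, pitch, yaw] about the fixed x, y, z axes, in that order (R = Rz(yaw) Ry(pitch) Rx(roll)).
In Python, from plant import bot gives the robot as it stands.
- The arm moves only by the tool jog_arm, never from a script. Its argument "targets" is a list of rows, each an object with "xyz": the shift along the tool's x, y, z as a fraction of full scale, a list of three; "spin": the turn about the tool's z as a fraction of full scale. In form: [{"xyz": [x, y, z], "spin": spin}, ...]. A call has exactly 10 rows; each row shifts and turns the commanded pose from where the row before left it, along the tool's axes as they then stand; what a row does not reach is not made up. Full scale, the value 1, is 80 mm for a shift and 0.1 rad for a turn. A row lasts 1/8 s, in which the tool goes at most 62.5 mm and 10.7 degrees, less where a joint would pass 70% of its speed; a pose out of reach is approached as far as the arm can. A call with a number of a shift or a turn outside -1 to 1 is refused whole. A call with a gripper value outside its range is refused whole. "gripper" is the opening in per cent of the stroke, from 0 (shut) to 100 (fully open), set as the call begins (left out, the last holds). The fingers move at their own pace and stop on an object; the grip force is fixed at half the most. Time passes only in rows, so rows that do not move let the fingers close, or fill a call up. It gives the time, the measured TCP pose, the force, the opening and the grip force at its end, in the units of the state.
- bot.get_obs(): the state, without advancing time (a new reading comes with each control period).
- bot.capture(name): name is "scene" or "side" or "wrist"; returns the picture (384x512x3 uint8, blue, green, red); there is no depth.
- bot.get_calibration(name): a dict with "vfov" (degrees; the focal length in pixels is half the picture's height over the tangent of half this angle, whatever the lens; pixels are square), "cx", "cy" (the principal point, pixels), "eye" and "rotation" of the camera in the world. Camera axes: x right, y down, z forward; pixel columns grow to the right and rows downward; lengths in mm; the calibration is good to about 2 mm. A picture is of the moment at which its call begins: read the wrist's pose just before it. get_calibration takes no time and is no camera call; for the wrist camera it gives the pose at the moment of the call.
- bot.close_job(): hands the job in; it is judged then, once.
The state is a dict: "time": time; "joint_positions": joint angles; "dq": joint speeds; "tau": joint torques, N m; "tool_pos": TCP position; "tcp_rot": TCP orientation; "contact_force": force on the tool from outside, world axes, zero at the start; "moment": the same for the moment, N m; "grip_width": finger opening in mm; "finger_force": force on a finger pad.
Only numpy, scipy, OpenCV 4.12 (cv2) and the standard library are available. Lean on these libraries where they do the work, as an engineer would, in place of code of your own. Each camera call takes 0.05 s, during which the arm holds its last target. There are 200 camera calls.

## Working session

There is one attempt and no reset: what is moved stays moved. The work goes in short steps, Python scripts to look and compute and a tool call to move; the robot and the scene stay as the last step left them, time stands still between calls to the robot, and variables do not carry over. Pictures are saved under pics/ and viewed, at most 10 in all, crops included, and the job is handed in when it is done.

Besides the shell and the picture viewer there is one more tool, called after ">>>" as name([rows], argument=value, ...), one row to a line, values as JSON. jog_arm: Moves the arm, as the interface text tells. Shift numbers are shares of 80 mm and turn numbers shares of 0.1 rad, none past 1 either way. Its arguments: {"type":"object","properties":{"targets":{"type":"array","items":{"type":"object","properties":{"xyz":{"type":"array","items":{"type":"number"}},"spin":{"type":"number"}}}},"gripper":{"type":"number"}},"required":["targets"]}

```bash
mkdir -p pics; python3 - <<'E'
from plant import bot
import cv2
for n in("scene","side"):
    cv2.imwrite(f"pics/{n}0.png",bot.capture(n)); print(n,bot.get_calibration(n))
o=bot.get_obs(); print(o)
E
```

```text
scene {'vfov': 46.40023315495108, 'cx': 252.63540907085587, 'cy': 196.97644750637002, 'eye': array([1265.57463011,  223.7076126 , 1007.17742519]), 'rotation': array([-2.46893415, -0.01355438,  1.8801614 ])}
side {'vfov': 44.4932218804287, 'cx': 251.85929258490918, 'cy': 193.6896941726904, 'eye': array([-85.52447183, 681.50347361, 798.04914781]), 'rotation': array([-2.22761105,  0.01127119, -2.38381494])}
{'time': 0.1, 'joint_positions': array([-1.28302577e+00,  3.42680865e-01,  1.52490834e+00, -1.43992635e-05,
        1.27539832e+00, -1.46012120e-01]), 'dq': array([-0.00037033, -0.00231752, -0.00263646,  0.00116133,  0.00081604,
        0.00352583]), 'tau': array([ 1.97742040e-03, -4.32001948e+01, -2.44694352e+01,  7.18823285e-02,
        5.26106742e-02, -2.09365214e-05]), 'tool_pos': array([ 220.5598694 , -475.99608173,  204.70463187]), 'tcp_rot': array([-3.14021063e+00, -1.89321218e-04,  4.33786745e-01]), 'contact_force': array([-1.1277915 ,  0.15927626,  0.16043918]), 'moment': array([-0.04792758, -0.02868214,  0.02840286]), 'finger_force': 0.0, 'grip_width': 91.95205761265358}
```

View pics/scene0.png

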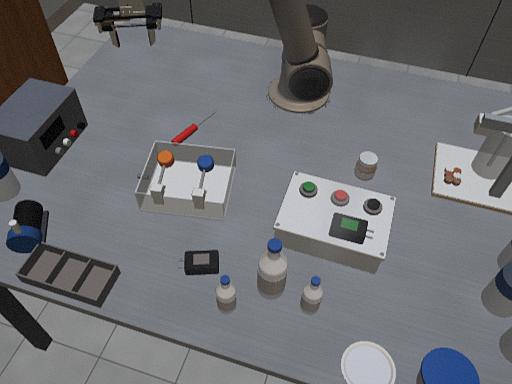

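View pics/side0.png

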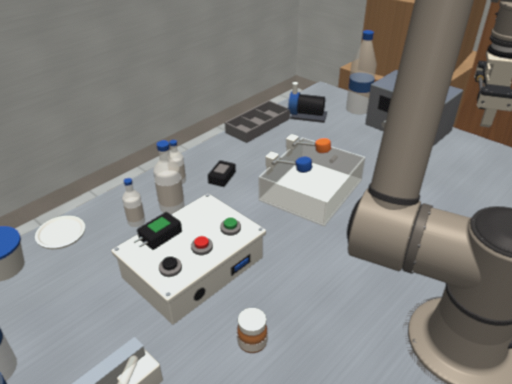

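The scene view shows the orange float at (165,158), blue float (206,162), and the green, red and black buttons at (309,187), (341,197) and (373,205). The side view shows the orange float at (323,145), blue (304,164), green (230,225), red (202,243) and black (171,266). The screwdriver and jar are on the robot's side.

```bash
cat > h.py <<'E'
import numpy as np, cv2
from scipy.spatial.transform import Rotation as R
def ray(c,uv):
    f=192/np.tan(np.radians(c['vfov']/2))
    d=R.from_euler('xyz',c['rotation']).as_matrix()@np.array([(uv[0]-c['cx'])/f,(uv[1]-c['cy'])/f,1])
    return np.array(c['eye']),d/np.linalg.norm(d)
def atz(c,uv,z):
    e,d=ray(c,uv); return e+d*(z-e[2])/d[2]
def tri(rs):
    P=[np.eye(3)-np.outer(d,d) for e,d in rs]
    return np.linalg.solve(sum(P),sum(p@e for p,(e,d) in zip(P,rs)))
def blob(im,seed,lo,hi,r=18):
    h=cv2.cvtColor(im,cv2.COLOR_BGR2HSV)
    m=cv2.inRange(h,np.array(lo),np.array(hi))
    k=np.zeros_like(m);cv2.circle(k,seed,r,255,-1);m&=k
    n,l,s,c=cv2.connectedComponentsWithStats(m)
    i=1+np.argmax(s[1:,4]); return c[i],s[i]
E
python3 - <<'E'
from h import *
from plant import bot
C={n:bot.get_calibration(n) for n in("scene","side")}
I={n:cv2.imread(f"pics/{n}0.png") for n in C}
col=dict(orange=((4,150,80),(18,255,255)),blue=((105,120,40),(125,255,255)),green=((50,110,40),(85,255,255)),red=((0,120,80),(6,255,255)))
seed=dict(orange=[(165,158),(323,145)],blue=[(206,162),(304,164)],green=[(309,187),(230,225)],red=[(341,197),(202,243)])
for k in col:
    rs=[];z=119 if k in("orange","blue") else 111
    for n,s in zip(C,seed[k]):
        c,st=blob(I[n],s,*col[k]); rs.append(ray(C[n],c)); print(k,n,c.round(1),st,atz(C[n],c,z).round(0))
    print(' tri',tri(rs).round(1))
for n,pts in dict(jar=[(368,158),(253,320)],bigcap=[(274,245),(163,147)]).items():
    print(n,tri([ray(C[c],p) for c,p in zip(C,pts)]).round(0))
print('black',tri([ray(C['scene'],(373,205)),ray(C['side'],(171,265))]).round(0))
print('clips',atz(C['scene'],(158,195),110),atz(C['scene'],(198,198),110))
E
```

```text
orange scene [165.  157.5] [157 151  17  15 185] [ 532. -248.  119.]
orange side [322.7 145.1] [316 139  14  13 163] [ 532. -242.  119.]
 tri [ 533.5 -246.2  118.3]
blue scene [205.4 162.2] [198 155  16  16 193] [ 514. -138.  119.]
blue side [303.4 163.7] [296 157  15  15 185] [ 515. -135.  119.]
 tri [ 514.8 -136.6  119. ]
green scene [308.7 186. ] [303 182  12   9  77] [501. 146. 111.]
green side [230.  223.1] [224 218  13  11 100] [495. 150. 111.]
 tri [498.1 146.3 107.3]
red scene [340.7 194.2] [335 191  12   8  46] [502. 231. 111.]
red side [201. 242.] [194 237  15  11 136] [497. 234. 111.]
 tri [499.3 231.3 107.8]
jar [303. 281.  65.]
bigcap [753. 121. 188.]
black [501. 315. 100.]
clips [ 651.16152597 -214.31266734  110.        ] [ 628.10033712 -113.59924376  110.        ]
```

>>> jog_arm([
  {"xyz": [0.475,-0.098,0],"spin": 0},
  {"xyz": [0.475,-0.098,0],"spin": 0},
  {"xyz": [0.475,-0.098,0],"spin": 0},
  {"xyz": [0.475,-0.098,0],"spin": 0},
  {"xyz": [0.475,-0.098,0],"spin": 0},
  {"xyz": [0.475,-0.098,0],"spin": 0},
  {"xyz": [0.475,-0.098,0],"spin": 0},
  {"xyz": [0.475,-0.098,0],"spin": 0},
  {"xyz": [0.475,-0.098,0],"spin": 0},
  {"xyz": [0.475,-0.098,0],"spin": 0},
], gripper=0)

```text
time: 1.35
tool_pos: [533.3, -244.5, 204.9]
tcp_rot: [-3.141, 0.001, 0.434]
contact_force: [0.8, -1.0, 0.2]
grip_width: 1.1
finger_force: 0.0
```

```bash
python3 - <<'E'
from h import *
from plant import bot
o=bot.get_obs();print(o['tool_pos'],o['tcp_rot'],o['grip_width'],o['contact_force'])
c=bot.get_calibration("wrist");im=bot.capture("wrist");cv2.imwrite("pics/w1.png",im);print(c)
E
```

```text
[ 533.30740639 -244.53779867  204.89541917] [-3.14100608e+00  5.51225895e-04  4.33842387e-01] 1.1060920922364275 [ 0.79413437 -1.0078124   0.16310278]
{'vfov': 69.35239793526651, 'cx': 259.5110882569692, 'cy': 189.22709641076372, 'eye': array([ 607.61575319, -210.04619932,  384.63326167]), 'rotation': array([ 2.83551661e+00, -3.75699888e-04, -1.13714523e+00])}
```

View pics/w1.png

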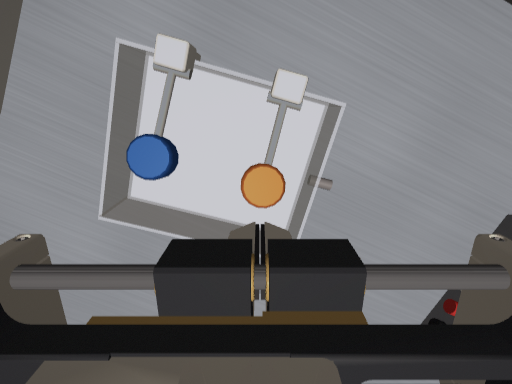

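The wrist view shows the orange float's top face at about (264,184), just ahead of the fingertips, with the blue one at (151,157).

```bash
python3 - <<'E'
from h import *
from plant import bot
c=bot.get_calibration("wrist");im=cv2.imread("pics/w1.png")
p,s=blob(im,(264,185),(4,120,60),(18,255,255),40);print(p,s,atz(c,p,129),atz(c,(264,184),131),atz(c,(151,156),131))
print(atz(c,(289,85),114),atz(c,(172,50),114))
E
```

```text
[262.48811096 185.15785997] [ 241  164   44   44 1514] [ 542.64433159 -241.7307938   129.        ] [ 544.82207045 -242.27598865  131.        ] [ 525.09824965 -136.21693124  131.        ]
[ 635.38549037 -225.10398133  114.        ] [ 617.61798947 -118.34007058  114.        ]
```

>>> jog_arm([
  {"xyz": [0.065,0.01,0],"spin": 0},
  {"xyz": [0,0,0.165],"spin": 0},
  {"xyz": [0,0,0.165],"spin": 0},
  {"xyz": [0,0,0.165],"spin": 0},
  {"xyz": [0,0,0.165],"spin": 0},
  {"xyz": [0,0,0.165],"spin": 0},
  {"xyz": [0,0,0.06],"spin": 0},
  {"xyz": [0,0,0.06],"spin": 0},
  {"xyz": [0,0,0.06],"spin": 0},
  {"xyz": [0,0,0.06],"spin": 0},
])

```text
time: 2.65
tool_pos: [537.8, -244.1, 120.1]
tcp_rot: [3.141, -0.0, 0.434]
contact_force: [0.3, -0.6, -0.5]
grip_width: 0.1
finger_force: 0.0
```

```bash
python3 - <<'E'
from h import *
from plant import bot
a=bot.capture("side")[90:210,240:400];b=bot.capture("scene")[110:230,100:260]
cv2.imwrite("pics/p1.png",cv2.resize(np.hstack([a,b]),None,fx=2.5,fy=2.5,interpolation=2))
print(bot.get_obs()['contact_force'])
E
```

```text
[-6.79281297e-04 -6.30130723e-01 -7.67340441e-01]
```

View pics/p1.png

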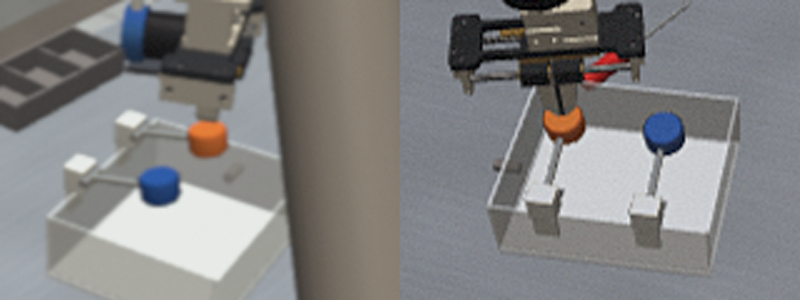

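Fingertips sit on the orange float. Pushing on down.

>>> jog_arm([
  {"xyz": [0,0,0.05],"spin": 0},
  {"xyz": [0,0,0.05],"spin": 0},
  {"xyz": [0,0,0.05],"spin": 0},
  {"xyz": [0,0,0.05],"spin": 0},
  {"xyz": [0,0,0.025],"spin": 0},
  {"xyz": [0,0,0.01],"spin": 0},
  {"xyz": [0,0,0],"spin": 0},
  {"xyz": [0,0,0],"spin": 0},
  {"xyz": [0,0,0],"spin": 0},
  {"xyz": [0,0,0],"spin": 0},
])

```text
time: 4.0
tool_pos: [537.6, -244.1, 101.4]
tcp_rot: [3.141, -0.0, 0.434]
contact_force: [0.1, -0.9, 1.7]
grip_width: 0.5
finger_force: 0.8
```

>>> jog_arm([
  {"xyz": [0,0,0.01],"spin": 0},
  {"xyz": [0,0,0.01],"spin": 0},
  {"xyz": [0,0,0.01],"spin": 0},
  {"xyz": [0,0,0],"spin": 0},
  {"xyz": [0,0,0],"spin": 0},
  {"xyz": [0,0,0],"spin": 0},
  {"xyz": [0,0,0],"spin": 0},
  {"xyz": [0,0,0],"spin": 0},
  {"xyz": [0,0,0],"spin": 0},
  {"xyz": [0,0,0],"spin": 0},
])

```text
time: 5.25
tool_pos: [537.6, -244.1, 98.9]
tcp_rot: [3.141, -0.0, 0.434]
contact_force: [-1.0, -0.4, 2.2]
grip_width: 0.4
finger_force: 0.9
```

```bash
python3 - <<'E'
from h import *
from plant import bot
a=bot.capture("side")[90:210,240:400];b=bot.capture("scene")[110:230,100:260]
cv2.imwrite("pics/p2.png",cv2.resize(np.hstack([a,b]),None,fx=2.5,fy=2.5,interpolation=2))
print(bot.get_obs()['contact_force'])
E
```

```text
[-1.34632361 -0.28790775  1.77951138]
```

View pics/p2.png

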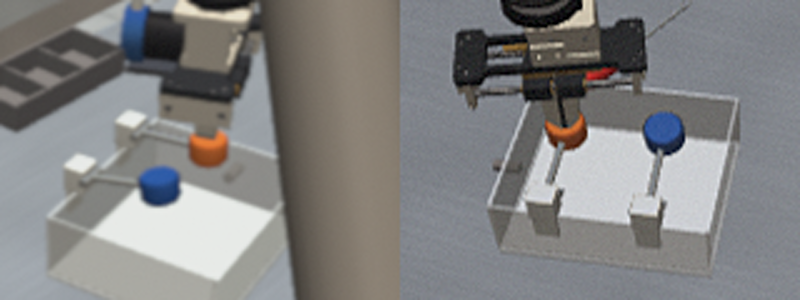

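The float is well down but no stop force shows yet, so I'll go a little further and hold.

>>> jog_arm([
  {"xyz": [0,0,0.01],"spin": 0},
  {"xyz": [0,0,0.01],"spin": 0},
  {"xyz": [0,0,0],"spin": 0},
  {"xyz": [0,0,0],"spin": 0},
  {"xyz": [0,0,0],"spin": 0},
  {"xyz": [0,0,0],"spin": 0},
  {"xyz": [0,0,0],"spin": 0},
  {"xyz": [0,0,0],"spin": 0},
  {"xyz": [0,0,0],"spin": 0},
  {"xyz": [0,0,0],"spin": 0},
])

```text
time: 6.6
tool_pos: [537.6, -244.1, 97.3]
tcp_rot: [3.142, 0.0, 0.434]
contact_force: [-1.6, 0.0, 2.2]
grip_width: 0.4
finger_force: 0.9
```

>>> jog_arm([
  {"xyz": [0,0,0.01],"spin": 0},
  {"xyz": [0,0,0.01],"spin": 0},
  {"xyz": [0,0,0],"spin": 0},
  {"xyz": [0,0,0],"spin": 0},
  {"xyz": [0,0,0],"spin": 0},
  {"xyz": [0,0,0],"spin": 0},
  {"xyz": [0,0,0],"spin": 0},
  {"xyz": [0,0,0],"spin": 0},
  {"xyz": [0,0,0],"spin": 0},
  {"xyz": [0,0,0],"spin": 0},
])

```text
time: 7.85
tool_pos: [537.6, -244.0, 95.7]
tcp_rot: [3.142, -0.0, 0.434]
contact_force: [-1.4, -0.8, 2.9]
grip_width: 0.5
finger_force: 1.0
```

>>> jog_arm([
  {"xyz": [0,0,0.01],"spin": 0},
  {"xyz": [0,0,0.01],"spin": 0},
  {"xyz": [0,0,0],"spin": 0},
  {"xyz": [0,0,0],"spin": 0},
  {"xyz": [0,0,0],"spin": 0},
  {"xyz": [0,0,0],"spin": 0},
  {"xyz": [0,0,0],"spin": 0},
  {"xyz": [0,0,0],"spin": 0},
  {"xyz": [0,0,0],"spin": 0},
  {"xyz": [0,0,0],"spin": 0},
])

```text
time: 9.1
tool_pos: [537.6, -244.1, 94.2]
tcp_rot: [3.141, -0.0, 0.434]
contact_force: [-1.1, -0.2, 1.3]
grip_width: 0.7
finger_force: 1.0
```

```bash
python3 - <<'E'
from h import *
from plant import bot
I0=cv2.imread("pics/side0.png");I=bot.capture("side");c=bot.get_calibration("side")
for im in(I0,I):
    p,s=blob(im,(323,150),(4,150,60),(18,255,255),22);print(p,s,'bottom',s[1]+s[3])
f=192/np.tan(np.radians(c['vfov']/2));Rm=R.from_euler('xyz',c['rotation']).as_matrix()
def pr(P):
    q=Rm.T@(np.array(P)-c['eye']);return f*q[0]/q[2]+c['cx'],f*q[1]/q[2]+c['cy']
b=np.array([635,-225,0.]);u=np.array([-.985,-.17,0])
for th in(0,.28,.4):
    a=.2-th; r=85;h=14  # disc centred on arm end
    P=b+u*(13+r*np.cos(a))+[0,0,100+r*np.sin(a)]; print(th,P,pr(P))
print(np.mean([bot.get_obs()['contact_force'] for _ in range(3)],0))
cv2.imwrite("pics/p3.png",cv2.resize(I[100:200,250:390],None,fx=5,fy=5,interpolation=2))
E
```

```text
[322.74233129 145.07361963] [316 139  14  13 163] bottom 152
[322.72666667 151.08      ] [316 145  15  13 150] bottom 158
0 [ 540.13892577 -241.37196205  116.88689312] (np.float64(320.29486572112796), np.float64(144.75305006602304))
0.28 [ 538.73777714 -241.61378466   93.20725101] (np.float64(320.09083429580284), np.float64(152.2144879469152))
0.4 [ 540.13892577 -241.37196205   83.11310688] (np.float64(319.35163291787194), np.float64(155.1326455099017))
[-1.89451721 -0.94218651  2.11315708]
```

View pics/p3.png

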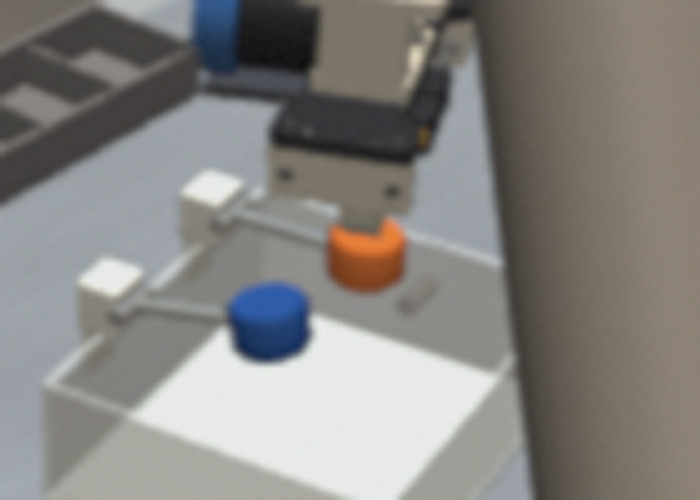

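The orange bottom edge has moved only about 6 px, roughly 20 mm, so there is travel left. I'll continue gently.

>>> jog_arm([
  {"xyz": [0,0,0.01],"spin": 0},
  {"xyz": [0,0,0.01],"spin": 0},
  {"xyz": [0,0,0.01],"spin": 0},
  {"xyz": [0,0,0.01],"spin": 0},
  {"xyz": [0,0,0],"spin": 0},
  {"xyz": [0,0,0],"spin": 0},
  {"xyz": [0,0,0],"spin": 0},
  {"xyz": [0,0,0],"spin": 0},
  {"xyz": [0,0,0],"spin": 0},
  {"xyz": [0,0,0],"spin": 0},
])

```text
time: 10.4
tool_pos: [537.6, -244.1, 90.9]
tcp_rot: [3.141, 0.0, 0.434]
contact_force: [-1.7, -0.8, 2.8]
grip_width: 0.2
finger_force: 1.4
```

```bash
cat > m.py <<'E'
from h import *
from plant import bot
I=bot.capture("side");J=bot.capture("scene")
p,s=blob(I,(323,150),(4,150,60),(18,255,255),22);print(p,s,'bottom',s[1]+s[3])
p,s=blob(J,(165,162),(4,150,60),(18,255,255),22);print(p,s,'bottom',s[1]+s[3])
o=bot.get_obs();print(o['contact_force'],o['tool_pos'],o['grip_width'])
a=I[100:200,260:380];b=J[120:220,110:230]
cv2.imwrite("pics/m.png",cv2.resize(np.hstack([a,b]),None,fx=3.3,fy=3.3,interpolation=2))
E
python3 m.py
```

```text
[322.75496689 152.04635762] [316 146  15  13 151] bottom 159
[167.48275862 164.86206897] [159 157  16  14 116] bottom 171
[-1.81526154 -0.33464003  3.75107423] [ 537.59156071 -244.1172946    90.94632153] 0.2579385244838431
```

View pics/m.png

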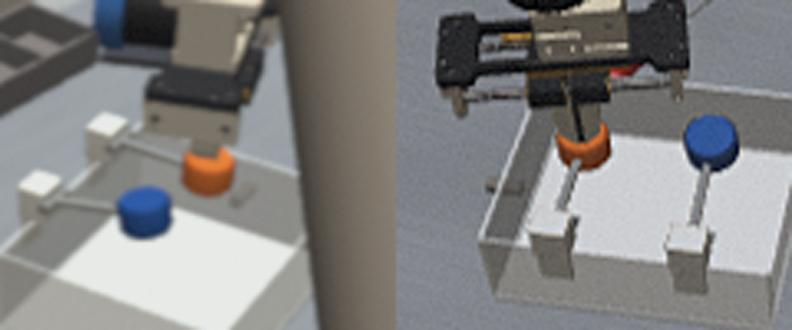

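>>> jog_arm([
  {"xyz": [0,0,0.01],"spin": 0},
  {"xyz": [0,0,0.01],"spin": 0},
  {"xyz": [0,0,0.01],"spin": 0},
  {"xyz": [0,0,0.01],"spin": 0},
  {"xyz": [0,0,0],"spin": 0},
  {"xyz": [0,0,0],"spin": 0},
  {"xyz": [0,0,0],"spin": 0},
  {"xyz": [0,0,0],"spin": 0},
  {"xyz": [0,0,0],"spin": 0},
  {"xyz": [0,0,0],"spin": 0},
])

```text
time: 11.75
tool_pos: [537.6, -244.1, 87.7]
tcp_rot: [3.141, 0.0, 0.434]
contact_force: [-2.9, -1.0, 3.4]
grip_width: 0.4
finger_force: 1.5
```

```bash
python3 m.py
```

```text
[322.63087248 153.19463087] [316 147  15  13 149] bottom 160
[167.42857143 165.67226891] [159 158  16  14 119] bottom 172
[-2.05315094 -0.21778929  3.42842939] [ 537.59609041 -244.06964214   87.72873799] 0.21249729461502181
```

>>> jog_arm([
  {"xyz": [0,0,0.01],"spin": 0},
  {"xyz": [0,0,0.01],"spin": 0},
  {"xyz": [0,0,0.01],"spin": 0},
  {"xyz": [0,0,0.01],"spin": 0},
  {"xyz": [0,0,0],"spin": 0},
  {"xyz": [0,0,0],"spin": 0},
  {"xyz": [0,0,0],"spin": 0},
  {"xyz": [0,0,0],"spin": 0},
  {"xyz": [0,0,0],"spin": 0},
  {"xyz": [0,0,0],"spin": 0},
])

```text
time: 13.1
tool_pos: [537.6, -244.1, 84.5]
tcp_rot: [3.142, 0.0, 0.434]
contact_force: [-2.0, 0.3, 2.8]
grip_width: 0.8
finger_force: 1.7
```

```bash
python3 m.py
```

```text
[322.53378378 154.18918919] [316 148  15  13 148] bottom 161
[167.75213675 166.76923077] [159 160  16  13 117] bottom 173
[-2.97991333 -0.06653546  3.24649414] [ 537.58774111 -244.06972538   84.54385772] 0.5689771355721085
```

>>> jog_arm([
  {"xyz": [0,0,0.01],"spin": 0},
  {"xyz": [0,0,0.01],"spin": 0},
  {"xyz": [0,0,0.01],"spin": 0},
  {"xyz": [0,0,0.01],"spin": 0},
  {"xyz": [0,0,0],"spin": 0},
  {"xyz": [0,0,0],"spin": 0},
  {"xyz": [0,0,0],"spin": 0},
  {"xyz": [0,0,0],"spin": 0},
  {"xyz": [0,0,0],"spin": 0},
  {"xyz": [0,0,0],"spin": 0},
])

```text
time: 14.45
tool_pos: [537.6, -244.1, 81.3]
tcp_rot: [3.142, 0.0, 0.434]
contact_force: [-3.6, -1.0, 4.0]
grip_width: 0.5
finger_force: 1.9
```

```bash
python3 m.py
```

```text
[322.14765101 155.29530201] [315 149  15  13 149] bottom 162
[167.77966102 167.68644068] [160 161  15  13 118] bottom 174
[-2.71640523  0.16294005  3.92756587] [ 537.58149323 -244.07154473   81.34422308] 0.5507712244967768
```

>>> jog_arm([
  {"xyz": [0,0,0.01],"spin": 0},
  {"xyz": [0,0,0.01],"spin": 0},
  {"xyz": [0,0,0.01],"spin": 0},
  {"xyz": [0,0,0],"spin": 0},
  {"xyz": [0,0,0],"spin": 0},
  {"xyz": [0,0,0],"spin": 0},
  {"xyz": [0,0,0],"spin": 0},
  {"xyz": [0,0,0],"spin": 0},
  {"xyz": [0,0,0],"spin": 0},
  {"xyz": [0,0,0],"spin": 0},
])

```text
time: 15.8
tool_pos: [537.6, -244.1, 78.9]
tcp_rot: [3.141, -0.0, 0.434]
contact_force: [-2.9, -0.5, 3.3]
grip_width: 0.2
finger_force: 2.0
```

```bash
python3 m.py
```

```text
[321.93464052 156.11764706] [315 150  15  13 153] bottom 163
[167.67521368 168.46153846] [160 162  15  13 117] bottom 175
[-3.27074746 -0.41785152  3.55264327] [ 537.61856673 -244.09043901   78.95459869] 0.5092602080243457
```

>>> jog_arm([
  {"xyz": [0,0,0.01],"spin": 0},
  {"xyz": [0,0,0.01],"spin": 0},
  {"xyz": [0,0,0],"spin": 0},
  {"xyz": [0,0,0],"spin": 0},
  {"xyz": [0,0,0],"spin": 0},
  {"xyz": [0,0,0],"spin": 0},
  {"xyz": [0,0,0],"spin": 0},
  {"xyz": [0,0,0],"spin": 0},
  {"xyz": [0,0,0],"spin": 0},
  {"xyz": [0,0,0],"spin": 0},
])

```text
time: 17.15
tool_pos: [537.6, -244.1, 77.8]
tcp_rot: [3.141, -0.0, 0.434]
contact_force: [-3.7, 0.2, 7.5]
grip_width: 0.7
finger_force: 3.8
```

```bash
python3 m.py
```

```text
[321.89932886 156.24832215] [315 150  15  13 149] bottom 163
[167.79130435 168.8173913 ] [160 162  15  13 115] bottom 175
[-4.57743902  0.16689681  7.5289714 ] [ 537.65200109 -244.14215414   77.79788499] 0.670963392940779
```

View pics/m.png

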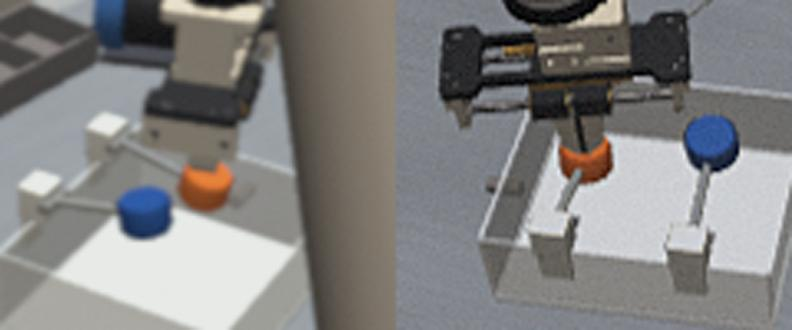

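The force rose to 7.5 N and the float stopped moving, so it is on its stop and held. Releasing now.

>>> jog_arm([
  {"xyz": [0,0,-0.05],"spin": 0},
  {"xyz": [0,0,-0.06],"spin": 0},
  {"xyz": [0,0,-0.08],"spin": 0},
  {"xyz": [0,0,-0.1],"spin": 0},
  {"xyz": [0,0,-0.12],"spin": 0},
  {"xyz": [0,0,-0.15],"spin": 0},
  {"xyz": [0,0,-0.2],"spin": 0},
  {"xyz": [0,0,-0.25],"spin": 0},
  {"xyz": [0,0,-0.25],"spin": 0},
  {"xyz": [0,0,-0.1],"spin": 0},
])

```text
time: 18.5
tool_pos: [538.1, -244.4, 188.0]
tcp_rot: [3.139, -0.001, 0.434]
contact_force: [0.1, 0.1, -1.1]
grip_width: 0.5
finger_force: 0.0
```

```bash
python3 m.py
```

```text
[322.74233129 145.07361963] [316 139  14  13 163] bottom 152
[165.375      158.07211538] [157 151  17  16 208] bottom 167
[0.20464566 0.62841559 0.46792606] [ 537.93091829 -244.2785662   187.22605354] 0.349749672014909
```

Float is back at its rest pixel position. Now to the green button.

>>> jog_arm([
  {"xyz": [0.162,-0.464,0],"spin": 0},
  {"xyz": [0.162,-0.464,0],"spin": 0},
  {"xyz": [0.162,-0.464,0],"spin": 0},
  {"xyz": [0.162,-0.464,0],"spin": 0},
  {"xyz": [0.162,-0.464,0],"spin": 0},
  {"xyz": [0.162,-0.464,0],"spin": 0},
  {"xyz": [0.162,-0.464,0],"spin": 0},
  {"xyz": [0.162,-0.464,0],"spin": 0},
  {"xyz": [0.162,-0.464,0],"spin": 0},
  {"xyz": [0.162,-0.464,0],"spin": 0},
])

```text
time: 19.85
tool_pos: [498.4, 148.4, 185.3]
tcp_rot: [-3.141, 0.002, 0.434]
contact_force: [-0.2, 0.3, -0.3]
grip_width: 0.2
finger_force: 0.0
```

```bash
python3 - <<'E'
from h import *
from plant import bot
o=bot.get_obs();print(o['tool_pos'],o['tcp_rot'])
c=bot.get_calibration("wrist");im=bot.capture("wrist");cv2.imwrite("pics/w2.png",im)
h=cv2.cvtColor(im,cv2.COLOR_BGR2HSV)
for nm,lo,hi in(('g',(45,80,30),(90,255,255)),('r',(0,120,60),(6,255,255))):
    n,l,s,k=cv2.connectedComponentsWithStats(cv2.inRange(h,np.array(lo),np.array(hi)))
    for i in range(1,n):
        if s[i,4]>60: print(nm,k[i].round(1),s[i],atz(c,k[i],112).round(1))
E
```

```text
[498.43595529 148.39580915 185.28940311] [-3.14125829e+00  1.52005214e-03  4.33720858e-01]
g [174.1  21.9] [ 142    0   64   53 2220] [599.3 270.5 112. ]
g [263.7 188.3] [248 172  32  33 824] [502.7 145.9 112. ]
r [181.8 150.3] [164 133  36  35 956] [504.2 229.4 112. ]
```

View pics/w2.png

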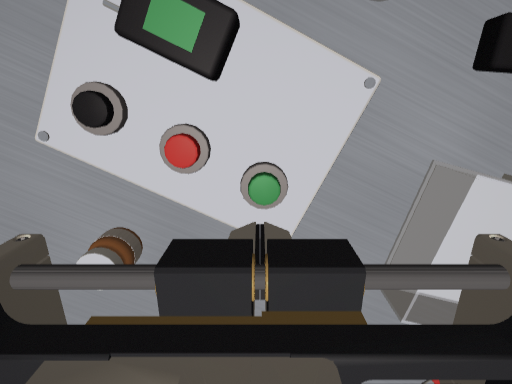

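The wrist view shows the green cap at (264,188), just ahead of the fingertips, with red at (182,150) well clear.

>>> jog_arm([
  {"xyz": [0.035,0.044,0],"spin": 0},
  {"xyz": [0,0,0.135],"spin": 0},
  {"xyz": [0,0,0.135],"spin": 0},
  {"xyz": [0,0,0.135],"spin": 0},
  {"xyz": [0,0,0.135],"spin": 0},
  {"xyz": [0,0,0.135],"spin": 0},
  {"xyz": [0,0,0.135],"spin": 0},
  {"xyz": [0,0,0.02],"spin": 0},
  {"xyz": [0,0,0.02],"spin": 0},
  {"xyz": [0,0,0.02],"spin": 0},
])

```text
time: 21.15
tool_pos: [503.5, 145.3, 116.8]
tcp_rot: [3.141, -0.001, 0.434]
contact_force: [0.1, 0.2, 0.1]
grip_width: 0.5
finger_force: 0.0
```

>>> jog_arm([
  {"xyz": [0,0,0.01],"spin": 0},
  {"xyz": [0,0,0.01],"spin": 0},
  {"xyz": [0,0,0.01],"spin": 0},
  {"xyz": [0,0,0.01],"spin": 0},
  {"xyz": [0,0,0.01],"spin": 0},
  {"xyz": [0,0,0.01],"spin": 0},
  {"xyz": [0,0,0],"spin": 0},
  {"xyz": [0,0,0],"spin": 0},
  {"xyz": [0,0,0],"spin": 0},
  {"xyz": [0,0,0],"spin": 0},
])

```text
time: 22.4
tool_pos: [503.2, 145.2, 111.7]
tcp_rot: [3.141, -0.0, 0.434]
contact_force: [0.4, -0.6, -0.2]
grip_width: 0.7
finger_force: 0.0
```

>>> jog_arm([
  {"xyz": [0,0,0.01],"spin": 0},
  {"xyz": [0,0,0.01],"spin": 0},
  {"xyz": [0,0,0.01],"spin": 0},
  {"xyz": [0,0,0.01],"spin": 0},
  {"xyz": [0,0,0],"spin": 0},
  {"xyz": [0,0,0],"spin": 0},
  {"xyz": [0,0,0],"spin": 0},
  {"xyz": [0,0,0],"spin": 0},
  {"xyz": [0,0,0],"spin": 0},
  {"xyz": [0,0,0],"spin": 0},
])

```text
time: 23.65
tool_pos: [503.2, 145.2, 108.5]
tcp_rot: [3.142, -0.0, 0.434]
contact_force: [-0.9, -0.0, 0.5]
grip_width: 0.5
finger_force: 0.0
```

>>> jog_arm([
  {"xyz": [0,0,0.01],"spin": 0},
  {"xyz": [0,0,0.01],"spin": 0},
  {"xyz": [0,0,0.01],"spin": 0},
  {"xyz": [0,0,0],"spin": 0},
  {"xyz": [0,0,0],"spin": 0},
  {"xyz": [0,0,0],"spin": 0},
  {"xyz": [0,0,0],"spin": 0},
  {"xyz": [0,0,0],"spin": 0},
  {"xyz": [0,0,0],"spin": 0},
  {"xyz": [0,0,0],"spin": 0},
])

```text
time: 24.9
tool_pos: [503.2, 145.2, 106.1]
tcp_rot: [3.141, -0.0, 0.434]
contact_force: [0.1, -0.0, -0.1]
grip_width: 0.2
finger_force: 0.0
```

```bash
python3 - <<'E'
from h import *
from plant import bot
I=bot.capture("side");J=bot.capture("scene")
for im,sd in((cv2.imread("pics/side0.png"),(230,225)),(I,(230,225)),(cv2.imread("pics/scene0.png"),(309,187)),(J,(309,187))):
    print(*blob(im,sd,(50,90,30),(88,255,255)))
o=bot.get_obs();print(o['contact_force'],o['tool_pos'])
a=I[170:270,170:290];b=J[130:230,250:370]
cv2.imwrite("pics/g.png",cv2.resize(np.hstack([a,b]),None,fx=3.3,fy=3.3,interpolation=2))
E
```

```text
[229.94736842 222.98245614] [224 218  13  11 114]
[230.16666667 223.44117647] [224 218  13  11 102]
[308.60227273 186.14772727] [303 182  12   9  88]
[308.49253731 187.43283582] [303 183  12   9  67]
[ 0.24604348  0.08479946 -0.88069405] [503.18261362 145.20397351 106.07904843]
```

View pics/g.png

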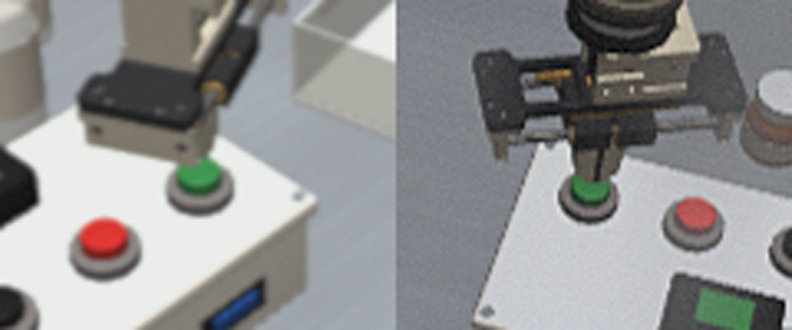

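The fingers line up with the green cap but aren't on it yet: as with the float, the real tips seem to sit some 15–20 mm above the reported point. Continuing down slowly with the force as guide.

>>> jog_arm([
  {"xyz": [0,0,0.01],"spin": 0},
  {"xyz": [0,0,0.01],"spin": 0},
  {"xyz": [0,0,0.01],"spin": 0},
  {"xyz": [0,0,0.01],"spin": 0},
  {"xyz": [0,0,0.01],"spin": 0},
  {"xyz": [0,0,0.01],"spin": 0},
  {"xyz": [0,0,0.01],"spin": 0},
  {"xyz": [0,0,0.01],"spin": 0},
  {"xyz": [0,0,0],"spin": 0},
  {"xyz": [0,0,0],"spin": 0},
])

```text
time: 26.25
tool_pos: [503.2, 145.2, 99.7]
tcp_rot: [3.141, -0.0, 0.434]
contact_force: [1.1, -1.0, -0.4]
grip_width: 0.5
finger_force: 0.0
```

>>> jog_arm([
  {"xyz": [0,0,0.01],"spin": 0},
  {"xyz": [0,0,0.01],"spin": 0},
  {"xyz": [0,0,0.01],"spin": 0},
  {"xyz": [0,0,0.01],"spin": 0},
  {"xyz": [0,0,0.01],"spin": 0},
  {"xyz": [0,0,0],"spin": 0},
  {"xyz": [0,0,0],"spin": 0},
  {"xyz": [0,0,0],"spin": 0},
  {"xyz": [0,0,0],"spin": 0},
  {"xyz": [0,0,0],"spin": 0},
])

```text
time: 27.5
tool_pos: [503.2, 145.2, 95.7]
tcp_rot: [3.141, -0.0, 0.434]
contact_force: [-0.1, 0.4, -0.2]
grip_width: 0.3
finger_force: 0.0
```

>>> jog_arm([
  {"xyz": [0,0,0.01],"spin": 0},
  {"xyz": [0,0,0.01],"spin": 0},
  {"xyz": [0,0,0.01],"spin": 0},
  {"xyz": [0,0,0.01],"spin": 0},
  {"xyz": [0,0,0],"spin": 0},
  {"xyz": [0,0,0],"spin": 0},
  {"xyz": [0,0,0],"spin": 0},
  {"xyz": [0,0,0],"spin": 0},
  {"xyz": [0,0,0],"spin": 0},
  {"xyz": [0,0,0],"spin": 0},
])

```text
time: 28.75
tool_pos: [503.2, 145.2, 92.5]
tcp_rot: [3.141, -0.0, 0.434]
contact_force: [-0.5, 1.0, -0.9]
grip_width: 0.5
finger_force: 0.0
```

```bash
python3 - <<'E'
from h import *
from plant import bot
I=bot.capture("side");J=bot.capture("scene")
for im,sd in((I,(230,225)),(J,(309,187))):
    print(*blob(im,sd,(50,90,30),(88,255,255)))
o=bot.get_obs();print(o['contact_force'],o['tool_pos'])
E
```

```text
[232.06122449 224.87755102] [225 220  12   9  49]
[308.53571429 189.        ] [303 186  12   6  28]
[ 0.13703931 -0.47450999 -0.04026333] [503.19801612 145.19221943  92.50414277]
```

>>> jog_arm([
  {"xyz": [0,0,0.01],"spin": 0},
  {"xyz": [0,0,0.01],"spin": 0},
  {"xyz": [0,0,0.01],"spin": 0},
  {"xyz": [0,0,0.01],"spin": 0},
  {"xyz": [0,0,0],"spin": 0},
  {"xyz": [0,0,0],"spin": 0},
  {"xyz": [0,0,0],"spin": 0},
  {"xyz": [0,0,0],"spin": 0},
  {"xyz": [0,0,0],"spin": 0},
  {"xyz": [0,0,0],"spin": 0},
])

```text
time: 30.1
tool_pos: [503.3, 145.2, 89.3]
tcp_rot: [3.141, -0.0, 0.434]
contact_force: [-0.0, 0.5, 2.2]
grip_width: 0.4
finger_force: 1.0
```

Contact: spring force has begun. Pressing on.

>>> jog_arm([
  {"xyz": [0,0,0.01],"spin": 0},
  {"xyz": [0,0,0.01],"spin": 0},
  {"xyz": [0,0,0.01],"spin": 0},
  {"xyz": [0,0,0.01],"spin": 0},
  {"xyz": [0,0,0],"spin": 0},
  {"xyz": [0,0,0],"spin": 0},
  {"xyz": [0,0,0],"spin": 0},
  {"xyz": [0,0,0],"spin": 0},
  {"xyz": [0,0,0],"spin": 0},
  {"xyz": [0,0,0],"spin": 0},
])

```text
time: 31.35
tool_pos: [503.2, 145.2, 86.1]
tcp_rot: [3.141, -0.0, 0.434]
contact_force: [0.4, -0.4, 3.4]
grip_width: 0.7
finger_force: 1.7
```

>>> jog_arm([
  {"xyz": [0,0,0.01],"spin": 0},
  {"xyz": [0,0,0.01],"spin": 0},
  {"xyz": [0,0,0],"spin": 0},
  {"xyz": [0,0,0],"spin": 0},
  {"xyz": [0,0,0],"spin": 0},
  {"xyz": [0,0,0],"spin": 0},
  {"xyz": [0,0,0],"spin": 0},
  {"xyz": [0,0,0],"spin": 0},
  {"xyz": [0,0,0],"spin": 0},
  {"xyz": [0,0,0],"spin": 0},
])

```text
time: 32.6
tool_pos: [503.3, 145.2, 84.8]
tcp_rot: [3.141, -0.0, 0.434]
contact_force: [-0.4, 1.0, 6.3]
grip_width: -0.1
finger_force: 3.2
```

6.3 N is above the 4 N spring, and the measured height lags the command: fully in. Releasing and drawing away.

>>> jog_arm([
  {"xyz": [0,0,-0.04],"spin": 0},
  {"xyz": [0,0,-0.06],"spin": 0},
  {"xyz": [0,0,-0.1],"spin": 0},
  {"xyz": [0,0,-0.2],"spin": 0},
  {"xyz": [0,0,-0.25],"spin": 0},
  {"xyz": [0,0,-0.25],"spin": 0},
  {"xyz": [0,0,-0.25],"spin": 0},
  {"xyz": [0,0,-0.2],"spin": 0},
  {"xyz": [0,0,0],"spin": 0},
  {"xyz": [0,0,0],"spin": 0},
])

```text
time: 33.85
tool_pos: [502.6, 145.1, 191.8]
tcp_rot: [-3.141, 0.001, 0.434]
contact_force: [-0.8, -0.4, 0.1]
grip_width: 0.5
finger_force: 0.0
```

```bash
python3 - <<'E'
from h import *
from plant import bot
C={n:bot.capture(n) for n in("side","scene")}
for n,sd in(("side",(230,225)),("scene",(309,187))): print(*blob(C[n],sd,(50,90,30),(88,255,255)))
for n,sd in(("side",(323,145)),("scene",(165,158))): print(*blob(C[n],sd,(4,150,80),(18,255,255)))
for n in C:
    d=cv2.absdiff(C[n],cv2.imread(f"pics/{n}0.png")).max(2)
    m=cv2.morphologyEx((d>40).astype(np.uint8),cv2.MORPH_OPEN,np.ones((3,3)))
    print(n,[s.tolist() for s in cv2.connectedComponentsWithStats(m)[2][1:] if s[4]>15])
o=bot.get_obs();print(o['contact_force'],o['tool_pos'],o['time'])
E
```

```text
[229.94736842 222.98245614] [224 218  13  11 114]
[308.58426966 186.33707865] [303 182  12  10  89]
[322.74233129 145.07361963] [316 139  14  13 163]
[165.03723404 157.56382979] [157 151  16  15 188]
side [[177, 0, 261, 98, 9916], [438, 0, 13, 12, 69], [211, 3, 24, 12, 167], [503, 2, 9, 5, 37], [408, 11, 60, 30, 726], [376, 31, 31, 17, 365], [504, 35, 8, 4, 26], [486, 37, 26, 49, 994], [457, 39, 11, 26, 163], [383, 49, 4, 12, 42], [222, 56, 17, 9, 76], [453, 58, 17, 20, 151], [479, 64, 6, 4, 23], [386, 70, 12, 22, 176], [452, 73, 25, 60, 864], [447, 88, 12, 12, 83], [477, 90, 35, 35, 627], [189, 96, 59, 90, 2984], [447, 96, 13, 35, 231], [395, 108, 22, 90, 1210], [238, 125, 12, 8, 62], [367, 129, 118, 129, 8666], [246, 131, 10, 7, 41], [236, 133, 4, 5, 17], [346, 201, 75, 73, 2878], [471, 210, 17, 35, 388], [472, 242, 7, 10, 50], [490, 256, 22, 40, 664], [408, 276, 104, 108, 3734], [448, 294, 36, 28, 197], [454, 298, 58, 65, 1433], [429, 323, 14, 9, 73]]
scene [[308, 0, 9, 13, 97], [362, 4, 8, 14, 88], [93, 6, 69, 41, 1175], [303, 14, 11, 23, 173], [314, 17, 46, 26, 883], [361, 20, 9, 21, 153], [283, 24, 6, 9, 40], [273, 39, 10, 14, 112], [381, 38, 5, 4, 17], [311, 48, 70, 27, 955], [275, 72, 89, 90, 3183]]
[ 0.03504341  0.04370761 -0.72546989] [502.63334832 145.11720611 191.58421263] 33.95
```

Float and button are back at rest, and the only differences in the pictures are the arm itself. Handing in.

```bash
python3 -c "
from plant import bot
print(bot.close_job())"
```

```text
the job is handed in; nothing more can be done
None
```

I pushed the orange float to its stop (7.5 N), held it for over a second and let it spring back. I then pressed the green button fully in (6.3 N), released it and drew clear; nothing else had shifted in the final pictures. The job was handed in at about 34 s, with no verdict shown.

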